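# Stand the fallen gourd stands back up

## Robot

A 6-joint arm with a two-finger parallel gripper is mounted at the origin on the work surface. World frame = base frame: x ahead of the robot, y to its left, z up, the work surface at z = 0. Lengths are in mm, angles in rad, forces in N, time in s.
With the tool pointing down it reaches from about 275 to 750 mm from the base axis. Payload 10.2 kg.
Tool frame: the origin (TCP) lies at the very end of the fingers, on their centre line; the grasp point (between the pads) lies 19 mm behind it (ctrl.pinch_z is the distance from the TCP to the grasp point, in mm); y points along the fingers, z is the direction in which the jaws open and shut, and the axes are right-handed (so a half turn about y gives the same grasp; the last joint's range is limited). The gripper opens to 85 mm and grips with 20 to 120 N. Pads are 22 mm wide; open, the fingers measure 114 mm over their backs; the gripper's body (76 mm by 85 mm) begins 54 mm behind the grasp point. The pads swing forward as they close: fully open they stand 13 mm farther back than shut.
Start: joints at [1.12, 0.313, 1.498, -0, 1.331, -0.223], TCP at [118.576, 511.44, 231.294] pointing down, gripper open.
Joint ranges: [-2.94, 2.94], [-0.97, 2.17], [0.19, 2.56], [-1.23, 4.37], [0.02, 3.11], [-2.88, 2.88]. Speed limits (rad/s): [2.39, 2.39, 3.01, 3.14, 3.14, 3.14].

## Interface

Orientations are given as a unit quaternion [w, x, y, z].
In Python, from rig import sense, eyes, ctrl gives the robot as it stands. The module is installed in compiled form; this text tells all that it offers.
- The arm moves only by the shell command python3 -m handwheel 'ROWS' [FORCE]. ROWS is JSON, a list of rows, each an object of numbers: "grip": the finger opening in mm, from 0 to 85.4; "tx", "ty", "tz": the shift along the tool's x, y, z in mm; "wx", "wy", "wz": the turn, a rotation vector about the tool's x, y, z in rad. In form: [{"grip": .., "tx": .., "ty": .., "tz": .., "wx": .., "wy": .., "wz": ..}, ...]. A call has 1 to 10 rows; each row shifts and turns the commanded pose from where the row before left it, along the tool's axes as they then stand; what a row does not reach is not made up. A row lasts 1/12 s, in which the tool goes at most 41.7 mm and 7.16 degrees, less where a joint would pass 70% of its speed; a pose out of reach is approached as far as the arm can. A call is refused whole if a number of a shift passes 41.7 or a number of a turn 0.125, either way. A call with a gripper value outside its range is refused whole. The fingers move at their own pace and stop on an object; FORCE is the grip in N (left out, the last holds). Time passes only in rows, so rows that do not move let the fingers close. It gives the time, the measured TCP pose, the force and the opening at its end, in the units of the state.
- sense(): the state, without advancing time (a new reading comes with each control period).
- eyes.capture(name): name is "scene" or "side" or "wrist"; returns a dict with "pixels" (480x640x3 uint8, red, green, blue), "mtx" (3x3 intrinsics, pixels), "R" (3x3) and "t" (3): a world point X has camera coordinates R X + t. Camera axes: x right, y down, z forward; pixel columns grow to the right and rows downward; lengths in mm; the calibration is good to about 2 mm. A picture is of the moment at which its call begins. There is no depth.
- ctrl.finish_job(): hands the job in, once; it reports no verdict.
The state is a dict: "time_s": time; "joints": joint angles; "dq": joint speeds; "tau": joint torques, N m; "eef_pos": TCP position; "ee_rot": TCP orientation; "force": force on the tool from outside, world axes, zero at the start; "wrist_torque": the same for the moment, N m; "grip_width": opening from 0.0 (shut) to 1.0 (fully open).
Only numpy, scipy, OpenCV 4.12 (cv2) and the standard library are available. Lean on these libraries where they do the work, as an engineer would, in place of code of your own. Each camera call takes 0.05 s, during which the arm holds its last target.

## Task

Two L-shaped wooden gourd stands, one tall and one low, have been knocked flat on their backs; the third stand is still up with a gourd on it. With the fingertips or the outside of the fingers, push each fallen stand up onto its base, more or less where it lies, without lifting or carrying it. Leave everything else on the table as it stands.

Things in the scene. Friction and masses are not known exactly. Their poses are not given: they have to be found in the camera images.
- tall_stand: Tall wooden stand, an L, fallen on its back, loose, about 300 g. Base 90 deep, 100 wide, 22 mm thick; backrest 12 mm thick at its rear edge, top 130 mm from the base's underside. Origin: middle of the heel edge (base's underside meets backrest's back), on the table both fallen and upright. x: from heel along backrest to its top (up when upright). z: from heel along base to its front edge (up while fallen).
- tall_edge (a point): Middle of the front edge of the tall stand's base, on the face that carries a gourd (22 mm along x, 90 mm along z from the heel). While fallen the base is a wall, its top here, with the backrest lying flat below this face. Pushed in -x just below here (about 2 N, less as it turns) it pivots on the heel, and drops onto its base from at most 50 degrees on.
- low_stand: Low wooden stand, an L, fallen on its back, loose, about 200 g. Base 80 deep, 80 wide, 20 mm thick; backrest 12 mm thick at its rear edge, top 100 mm from the base's underside. Origin: middle of the heel edge (base's underside meets backrest's back), on the table both fallen and upright. x: from heel along backrest to its top (up when upright). z: from heel along base to its front edge (up while fallen).
- low_edge (a point): Middle of the front edge of the low stand's base, on the face that carries a gourd (20 mm along x, 80 mm along z from the heel). While fallen the base is a wall, its top here, with the backrest lying flat below this face. Pushed in -x just below here (about 2 N, less as it turns) it pivots on the heel, and drops onto its base from at most 50 degrees on.
- spare_stand: Third stand of the same kind, already upright, loose, not to be disturbed: base 85 mm deep, 90 mm wide, 21 mm thick, backrest top 115 mm high. Origin: centre of its underside; z up; backrest at its +x side.
- shown_gourd: Small double gourd, 48 mm across, 85 mm high, standing loose on the base of the third stand. Origin: centre of its underside; z up.
- flat_gourd: Flat round gourd, 60 mm across, 42 mm high, loose on the table about 100 mm to the side of the tall fallen stand's middle line. Origin: centre of its underside; z up.
- small_gourd: Small double gourd, 48 mm across, 72 mm high, loose on the table about 90 mm to the side of the low fallen stand's middle line. Origin: centre of its underside; z up.
- polish_jar: Jar of polish, 54 mm across, 65 mm high, loose, towards the back of the table. Origin: centre of its underside; z up.
- brush: Brush, 170 mm long, lying loose towards the back of the table. It lies along its x axis; origin on its underside.
- big_gourd: Dark double gourd on a wooden foot (one piece), 68 mm across, 136 mm high, loose, towards the back of the table. Origin: centre of its underside; z up.
Not all that is in view belongs to the job. Leave any red look-alike of the low_stand alone. Leave any blue look-alike of the tall_stand alone.

How it is judged (in metres and radians):
At the end, for the whole second after the job is handed in: Both fallen stands stand at rest on their bases (backrest within 0.08 rad of vertical, heel edge within 10 mm of the table), each heel edge within 100 mm of where it was at the start; everything else is within 30 mm of its place and not knocked over (angle between each of tall_stand, low_stand's own x axis and vertical below 0.08 rad and height (world z) of each of tall_stand, low_stand below 0.01 m and distance of each of tall_stand, low_stand from where it was at the start of the episode below 0.1 m and linear speed of each of tall_stand, low_stand below 0.02 m/s and angular speed of each of tall_stand, low_stand below 0.1 rad/s); the robot touches nothing.
It fails at once if the third stand or the gourd on it is knocked over or shifted by more than 30 mm (distance of any of spare_stand, shown_gourd from where it was at the start of the episode above 0.03 m or angle between any of spare_stand, shown_gourd's own z axis and vertical above 0.5 rad).
It fails at once if a gourd lying beside a fallen stand is knocked over or shifted by more than 30 mm (distance of any of flat_gourd, small_gourd from where it was at the start of the episode above 0.03 m or angle between any of flat_gourd, small_gourd's own z axis and vertical above 0.5 rad).
It fails at once if the jar, brush or big gourd is knocked over or shifted by more than 30 mm (distance of any of polish_jar, brush, big_gourd from where it was at the start of the episode above 0.03 m or angle between any of polish_jar, big_gourd's own z axis and vertical above 0.5 rad).
It fails at once if a stand is lifted: its heel edge leaves the table by more than 30 mm (height (world z) of any of tall_stand, low_stand above 0.03 m).
It also fails if it takes over 56 s, if anything falls off the work surface, if the arm or the gripper's body presses on something with over 40 N, if the wrist force passes 120 N, or if a joint passes its speed limit or range.

## Working session

There is one attempt and no reset: what is moved stays moved. The work goes in short steps, Python scripts to look and compute and a shell command to move; the robot and the scene stay as the last step left them, time stands still between calls to the robot, and variables do not carry over. Pictures are saved under pics/ and viewed, and the job is handed in when it is done.

```bash
mkdir -p pics; python3 - <<'E'
from rig import sense, eyes, ctrl
import cv2
s=sense(); print({k:s[k] for k in ('time_s','eef_pos','ee_rot','force','grip_width')})
for n in ("scene","side","wrist"):
    c=eyes.capture(n); cv2.imwrite(f"pics/{n}0.png",c["pixels"][:,:,::-1]); print(n,c["mtx"].tolist(),c["R"].tolist(),c["t"].tolist())
E
```

```text
{'time_s': 0.0, 'eef_pos': array([118.4658563 , 511.19185415, 230.73742904]), 'ee_rot': array([-0.70209284,  0.70295639, -0.0805201 ,  0.08021514]), 'force': array([ 1.29096384,  0.56928835, -0.08730768]), 'grip_width': 1.0002111205243824}
scene [[451.8574831648702, 0.0, 313.9254200164947], [0.0, 451.8574831648702, 241.14260875684843], [0.0, 0.0, 1.0]] [[-0.39916889122172383, 0.9167855238652461, -0.012980736186589723], [0.7656541880671885, 0.32551066303452264, -0.5548121056231556], [-0.5044183388577322, -0.23140248806344266, -0.8318744063511356]] [269.4582544380873, -387.75532188891196, 1260.6253593350464]
side [[609.1389689873065, 0.0, 327.53438347229877], [0.0, 609.1389689873065, 233.27307566231408], [0.0, 0.0, 1.0]] [[0.7418706568188012, -0.6703522724260473, 0.015992479622467925], [-0.4731131298113416, -0.5401918485936149, -0.6959574219110891], [0.47517564642072857, 0.5087441376234692, -0.7179049432079397]] [-454.00737055977766, 301.1916768498609, 1274.0197023106134]
wrist [[350.2299450380557, 0.0, 321.9753065345945], [0.0, 350.2299450380557, 237.50934291050297], [0.0, 0.0, 1.0]] [[0.22561129403508953, 0.9742161465294287, -0.0015632802581410624], [0.9298737092304985, -0.2148631989636387, 0.29861127007035143], [0.2905760294410551, -0.06882372826623795, -0.9543735461242673]] [-523.6413925070663, -38.91966067771381, 378.6576120188655]
```

View pics/scene0.png

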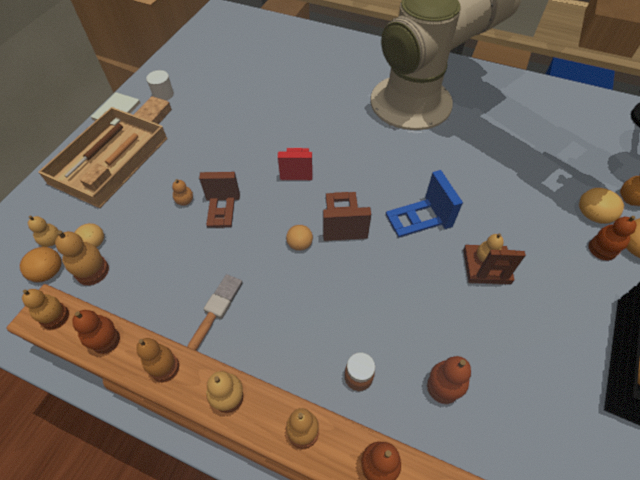

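View pics/side0.png

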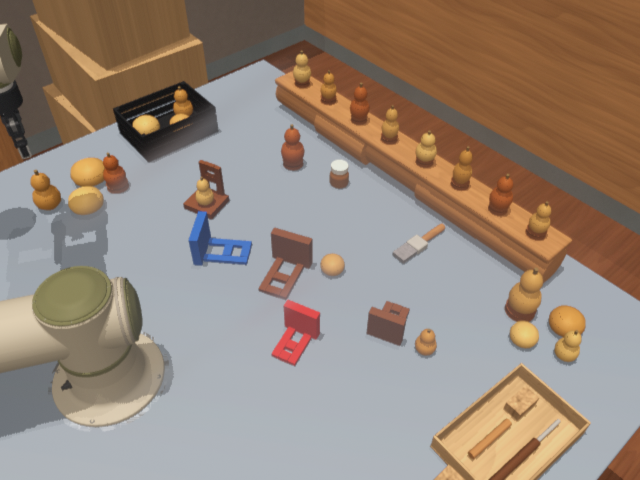

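View pics/wrist0.png

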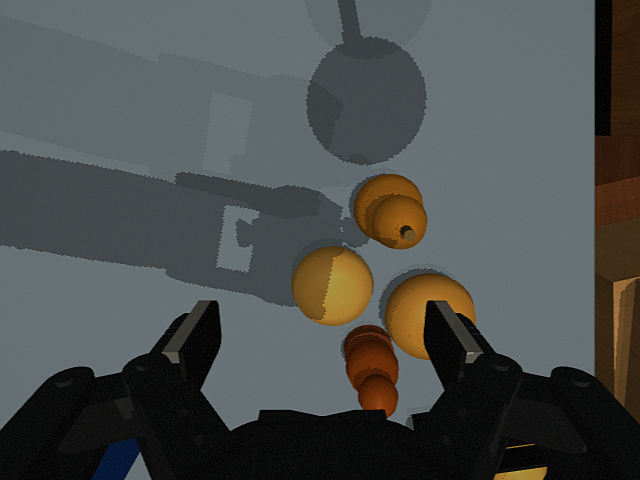

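The scene picture shows the robot at top, two brown fallen stands: one at (346,217) beside a flat gourd at (299,237), and one at (220,198) beside a small double gourd (181,192). The red stand (295,164) and the blue one (425,210) are decoys, and the spare stand with its gourd is at (491,262). I'll confirm in enlarged crops.

```bash
python3 - <<'E'
import cv2
a=cv2.imread("pics/scene0.png"); b=cv2.imread("pics/side0.png")
def crop(im,x,y,w,h,k,n):
    cv2.imwrite(n,cv2.resize(im[y:y+h,x:x+w],None,fx=k,fy=k,interpolation=cv2.INTER_CUBIC))
crop(a,160,160,100,75,8,"pics/c1.png")
crop(a,280,180,100,75,8,"pics/c2.png")
crop(b,350,280,100,75,8,"pics/c3.png")
crop(b,250,220,100,75,8,"pics/c4.png")
E
```

```text
(no output)
```

View pics/c1.png

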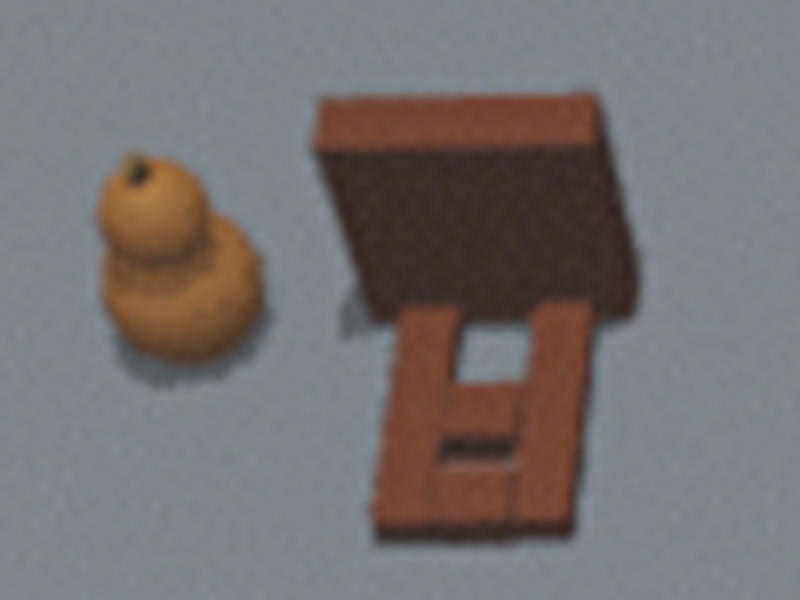

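View pics/c2.png

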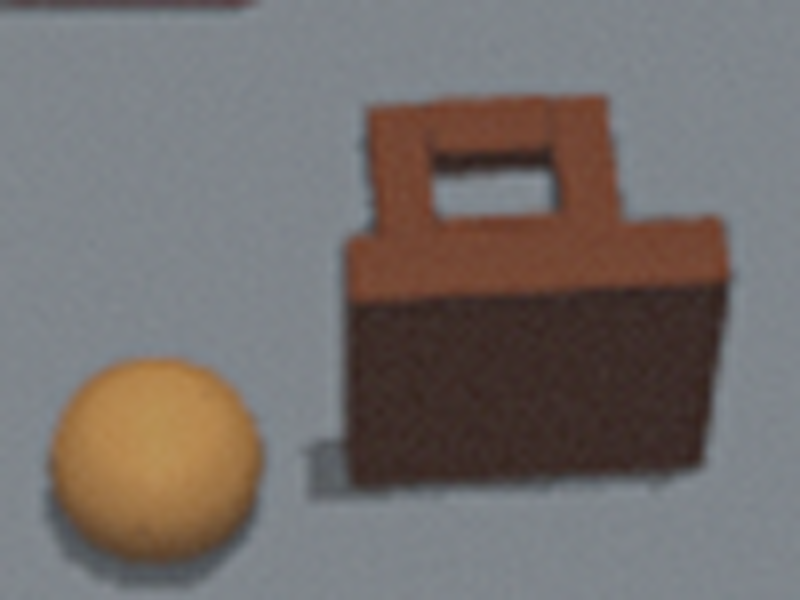

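View pics/c3.png

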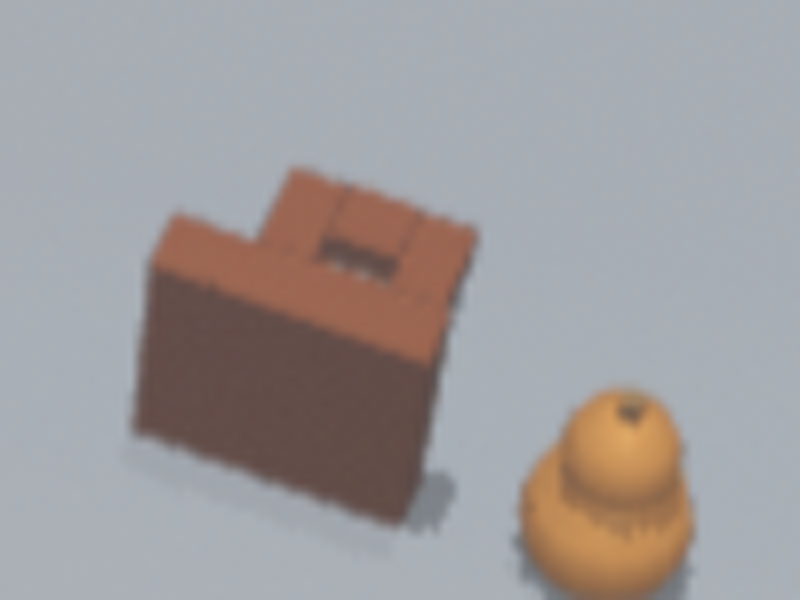

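View pics/c4.png

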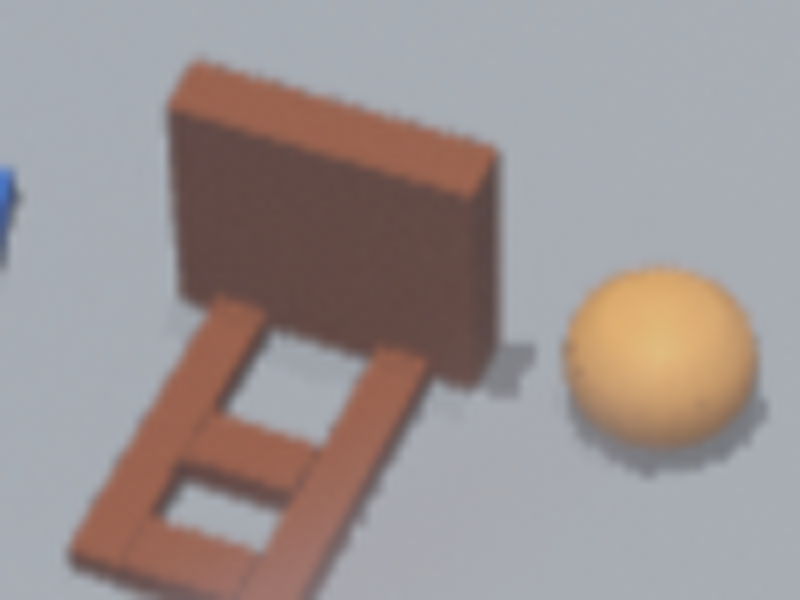

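The crops confirm it: brown wall with the backrest frame towards the robot is the tall stand (by the flat gourd). The brown one beside the small double gourd, wall towards the robot, is the low stand. Measuring.

```bash
cat > h.py <<'E'
import numpy as np
from rig import sense,eyes,ctrl
C={n:(lambda c:(np.array(c["mtx"]),np.array(c["R"]),np.array(c["t"])))(eyes.capture(n)) for n in("scene","side")}
def onz(cam,px,z):
    K,R,t=C[cam]; d=R.T@np.linalg.inv(K)@np.array([*px,1.]); o=-R.T@t
    return o+d*(z-o[2])/d[2]
def tri(p,q):
    A=[];b=[]
    for cam,px in(("scene",p),("side",q)):
        K,R,t=C[cam]; P=K@np.c_[R,t]
        for i in(0,1): A.append(px[i]*P[2,:3]-P[i,:3]); b.append(P[i,3]-px[i]*P[2,3])
    return np.linalg.lstsq(np.array(A),np.array(b),rcond=None)[0]
E
python3 - <<'E'
from h import *
np.set_printoptions(precision=1,suppress=True)
g=lambda ox,oy:lambda x,y:(ox+(x-3.5)/8,oy+(y-3.5)/8)
c1,c2,c3,c4=g(160,160),g(280,180),g(350,280),g(250,220)
# tall
for nm,a,b,z in [("T in A",c2(348,240),c4(470,195),90),("T in B",c2(722,218),c4(168,108),90),("T out A",c2(350,300),c4(497,150),90),("T out B",c2(728,283),c4(195,62),90),
 ("L out A(gourd side)",c1(322,97),c3(432,362),80),("L out B",c1(595,93),c3(152,262),80),("L in A",c1(316,152),c3(455,305),80),("L in B",c1(600,147),c3(175,213),80)]:
    print(nm,onz("scene",a,z),onz("side",b,z),tri(a,b))
for p in [(352,485),(700,468)]: print("T heel",onz("scene",c2(*p),0))
for p in [(135,432),(402,525)]: print("L heel",onz("side",c3(*p),0))
print("T top bk",onz("scene",c2(370,107),12),onz("scene",c2(607,97),12), onz("side",c4(72,552),12))
print("L top bk",onz("scene",c1(375,525),12),onz("scene",c1(575,522),12))
print("flat g",tri(c2(155,460),c4(660,357)),"small g",tri(c1(185,290),c3(605,510)), tri(c1(137,170),c3(630,410)))
for nm,a,b,z in[("jar",(360,362),(340,167),65),("bigg",(450,380),(292,148),60),("spare",(490,262),(206,195),60),("red",(295,152),(300,318),60),("blue",(443,190),(200,240),60),("brush",(238,280),(400,255),10)]: print(nm,onz("scene",a,z),onz("side",b,z))
print(sense()["time_s"])
E
```

```text
T in A [507.4 -51.   90. ] [506.1 -47.9  90. ] [506.3 -49.3  90.6]
T in B [462.6  36.1  90. ] [461.8  38.   90. ] [461.9  37.1  90.3]
T out A [525.1 -42.9  90. ] [524.  -39.4  90. ] [524.1 -41.1  90.8]
T out B [482.   44.7  90. ] [479.9  47.8  90. ] [480.3  46.4  90.1]
L out A(gourd side) [ 509.4 -351.5   80. ] [ 510.4 -349.1   80. ] [ 509.9 -350.    81.4]
L out B [ 478.1 -281.2   80. ] [ 478.1 -277.2   80. ] [ 477.9 -278.8   81.5]
L in A [ 527.7 -342.2   80. ] [ 528.6 -340.5   80. ] [ 528.1 -341.2   81. ]
L in B [ 495.3 -270.    80. ] [ 494.3 -269.6   80. ] [ 494.7 -269.7   79.7]
T heel [522.  -43.2   0. ]
T heel [478.8  44.   -0. ]
L heel [ 479.  -276.8    0. ]
L heel [ 512.5 -347.4    0. ]
T top bk [403.6 -87.4  12. ] [372.8 -24.4  12. ] [371.9 -23.9  12. ]
L top bk [ 595.3 -299.1   12. ] [ 572.3 -247.5   12. ]
flat g [547.5 -88.8  21.7] small g [ 547.  -389.    19.7] [ 545.2 -390.7   69.9]
jar [772.6 130.9  65. ] [774.2 130.4  65. ]
bigg [739.7 282.6  60. ] [732.9 285.3  60. ]
spare [477.6 297.8  60. ] [438.5 280.2  60. ]
red [ 352.8 -188.7   60. ] [ 367.8 -180.2   60. ]
blue [331.3 164.5  60. ] [336.4 155.6  60. ]
brush [ 690.1 -166.    10. ] [ 701.3 -169.5   10. ]
0.25
```

```bash
cat > w.py <<'E'
import numpy as np,sys
from rig import sense
from scipy.spatial.transform import Rotation as Ro
np.set_printoptions(precision=3,suppress=True)
s=sense(); q=s["ee_rot"]; R=Ro.from_quat([q[1],q[2],q[3],q[0]]).as_matrix(); p=np.array(s["eef_pos"])
print("t",s["time_s"],"p",p,"F",s["force"],"j",np.array(s["joints"])); print(R)
if len(sys.argv)>1:
    T=np.array([float(v) for v in sys.argv[1:4]]); w=np.array([float(v) for v in sys.argv[4:6]])
    z=np.r_[w/np.linalg.norm(w),0]
    for sg in(1,-1):
        y=np.array([0,0,-1.]); zz=sg*z; x=np.cross(y,zz); D=np.c_[x,y,zz]
        print("rotvec tool",Ro.from_matrix(R.T@D).as_rotvec(),"shift cur tool",R.T@(T-p),"shift target axes",D.T@(T-p)); print(D)
E
python3 w.py 453 -22 200 0.44 -0.898
```

```text
t 0.25 p [118.523 511.325 231.034] F [0.004 0.239 0.201] j [ 1.12   0.313  1.498  0.     1.331 -0.223]
[[ 0.974 -0.     0.226]
 [-0.226 -0.001  0.974]
 [-0.    -1.    -0.001]]
rotvec tool [0.    2.458 0.001] shift cur tool [ 446.294   31.238 -443.982] shift target axes [-65.697  31.034 626.095]
[[-0.898  0.     0.44 ]
 [-0.44   0.    -0.898]
 [-0.    -1.     0.   ]]
rotvec tool [ 0.001 -0.683 -0.   ] shift cur tool [ 446.294   31.238 -443.982] shift target axes [  65.697   31.034 -626.095]
[[ 0.898  0.    -0.44 ]
 [ 0.44   0.     0.898]
 [ 0.    -1.    -0.   ]]
```

```bash
python3 -m handwheel '[{"grip":40,"wy":-0.114},{"grip":40,"wy":-0.114},{"grip":40,"wy":-0.114},{"grip":40,"wy":-0.114},{"grip":40,"wy":-0.114},{"grip":40,"wy":-0.113},{"grip":40,"tz":-30},{"grip":40,"tz":-35},{"grip":40,"tz":-35},{"grip":40,"tz":-35}]'
python3 -m handwheel '[{"grip":40,"tz":-35,"tx":5},{"grip":40,"tz":-35,"tx":5},{"grip":40,"tz":-35,"tx":5},{"grip":40,"tz":-35,"tx":5},{"grip":40,"tz":-35,"tx":5},{"grip":40,"tz":-35,"tx":5},{"grip":40,"tz":-35,"tx":5},{"grip":40,"tz":-35,"tx":5},{"grip":40,"tz":-35,"tx":5},{"grip":40}]'
python3 w.py 453 -22 82 0.44 -0.898
```

```text
t 0.25 p [118.523 511.325 231.034] F [0.004 0.239 0.201] j [ 1.12   0.313  1.498  0.     1.331 -0.223]
[[ 0.974 -0.     0.226]
 [-0.226 -0.001  0.974]
 [-0.    -1.    -0.001]]
rotvec tool [0.    2.458 0.001] shift cur tool [ 446.311  149.238 -443.911] shift target axes [-65.697 149.034 626.095]
[[-0.898  0.     0.44 ]
 [-0.44   0.    -0.898]
 [-0.    -1.     0.   ]]
rotvec tool [ 0.001 -0.683 -0.   ] shift cur tool [ 446.311  149.238 -443.911] shift target axes [  65.697  149.034 -626.095]
[[ 0.898  0.    -0.44 ]
 [ 0.44   0.     0.898]
 [ 0.    -1.    -0.   ]]invalid input
invalid input
```

```bash
python3 -m handwheel '[{"grip":40,"tx":0,"ty":0,"tz":0,"wx":0,"wy":-0.114,"wz":0},{"grip":40,"tx":0,"ty":0,"tz":0,"wx":0,"wy":-0.114,"wz":0},{"grip":40,"tx":0,"ty":0,"tz":0,"wx":0,"wy":-0.114,"wz":0},{"grip":40,"tx":0,"ty":0,"tz":0,"wx":0,"wy":-0.114,"wz":0},{"grip":40,"tx":0,"ty":0,"tz":0,"wx":0,"wy":-0.114,"wz":0},{"grip":40,"tx":0,"ty":0,"tz":0,"wx":0,"wy":-0.113,"wz":0}]'
python3 w.py 453 -22 82 0.44 -0.898
```

```text
time_s: 0.75
eef_pos: [118.6, 511.4, 231.2]
ee_rot: [-0.688, 0.688, 0.161, -0.162]
force: [-0.2, 0.3, -0.6]
grip_width: 0.468
t 0.75 p [118.551 511.392 231.174] F [-0.212  0.273 -0.562] j [ 1.12   0.313  1.498 -0.     1.331 -0.912]
[[ 0.896 -0.    -0.445]
 [ 0.445 -0.     0.896]
 [-0.    -1.    -0.   ]]
rotvec tool [-0.    -3.136 -0.   ] shift cur tool [  62.364  149.278 -626.453] shift target axes [-65.642 149.174 626.143]
[[-0.898  0.     0.44 ]
 [-0.44   0.    -0.898]
 [-0.    -1.     0.   ]]
rotvec tool [ 0.     0.005 -0.   ] shift cur tool [  62.364  149.278 -626.453] shift target axes [  65.642  149.174 -626.143]
[[ 0.898  0.    -0.44 ]
 [ 0.44   0.     0.898]
 [ 0.    -1.    -0.   ]]
```

```bash
python3 -m handwheel '[{"grip":40,"tx":3,"ty":0,"tz":-30,"wx":0,"wy":0,"wz":0},{"grip":40,"tx":3,"ty":0,"tz":-35,"wx":0,"wy":0,"wz":0},{"grip":40,"tx":3,"ty":0,"tz":-35,"wx":0,"wy":0,"wz":0},{"grip":40,"tx":3,"ty":0,"tz":-35,"wx":0,"wy":0,"wz":0},{"grip":40,"tx":3,"ty":0,"tz":-35,"wx":0,"wy":0,"wz":0},{"grip":40,"tx":4,"ty":0,"tz":-35,"wx":0,"wy":0,"wz":0},{"grip":40,"tx":4,"ty":0,"tz":-35,"wx":0,"wy":0,"wz":0},{"grip":40,"tx":4,"ty":0,"tz":-35,"wx":0,"wy":0,"wz":0},{"grip":40,"tx":4,"ty":0,"tz":-35,"wx":0,"wy":0,"wz":0},{"grip":40,"tx":4,"ty":0,"tz":-35,"wx":0,"wy":0,"wz":0}]'
python3 -m handwheel '[{"grip":40,"tx":4,"ty":0,"tz":-35,"wx":0,"wy":0,"wz":0},{"grip":40,"tx":4,"ty":0,"tz":-35,"wx":0,"wy":0,"wz":0},{"grip":40,"tx":4,"ty":0,"tz":-35,"wx":0,"wy":0,"wz":0},{"grip":40,"tx":4,"ty":0,"tz":-35,"wx":0,"wy":0,"wz":0},{"grip":40,"tx":4,"ty":0,"tz":-35,"wx":0,"wy":0,"wz":0},{"grip":40,"tx":4,"ty":0,"tz":-35,"wx":0,"wy":0,"wz":0},{"grip":40,"tx":4,"ty":0,"tz":-35,"wx":0,"wy":0,"wz":0},{"grip":40,"tx":0,"ty":0,"tz":-30,"wx":0,"wy":0,"wz":0},{"grip":40,"tx":0,"ty":0,"tz":0,"wx":0,"wy":0,"wz":0}]'
python3 w.py 453 -22 82 0.45 -0.893
```

```text
time_s: 1.58
eef_pos: [302.2, 215.4, 231.4]
ee_rot: [0.689, -0.689, -0.16, 0.159]
force: [0.8, 0.6, 0.4]
grip_width: 0.469
time_s: 2.33
eef_pos: [449.4, -21.6, 230.9]
ee_rot: [-0.689, 0.69, 0.158, -0.158]
force: [-0.3, 1.2, -1.2]
grip_width: 0.466
t 2.3333 p [449.403 -21.613 230.882] F [-0.297  1.196 -1.168] j [-0.309  0.147  1.709 -0.001  1.285 -2.331]
[[ 0.9    0.    -0.436]
 [ 0.436 -0.001  0.9  ]
 [-0.    -1.    -0.001]]
rotvec tool [0.001 3.126 0.001] shift cur tool [  3.124 148.882  -1.789] shift target axes [ -3.038 148.882   1.964]
[[-0.893  0.     0.45 ]
 [-0.45   0.    -0.893]
 [-0.    -1.     0.   ]]
rotvec tool [ 0.001 -0.016 -0.   ] shift cur tool [  3.124 148.882  -1.789] shift target axes [  3.038 148.882  -1.964]
[[ 0.893  0.    -0.45 ]
 [ 0.45   0.     0.893]
 [ 0.    -1.    -0.   ]]
```

```bash
python3 -m handwheel '[{"grip":40,"tx":0,"ty":30,"tz":-2,"wx":0,"wy":-0.016,"wz":0},{"grip":40,"tx":0,"ty":35,"tz":0,"wx":0,"wy":0,"wz":0},{"grip":40,"tx":0,"ty":35,"tz":0,"wx":0,"wy":0,"wz":0},{"grip":40,"tx":0,"ty":30,"tz":0,"wx":0,"wy":0,"wz":0},{"grip":40,"tx":0,"ty":19,"tz":0,"wx":0,"wy":0,"wz":0},{"grip":40,"tx":0,"ty":0,"tz":0,"wx":0,"wy":0,"wz":0}]'
python3 - <<'E'
from rig import eyes
import cv2
a=eyes.capture("scene")["pixels"][:,:,::-1]; b=eyes.capture("side")["pixels"][:,:,::-1]
import numpy as np
f=lambda i,x,y:cv2.resize(i[y:y+150,x:x+130],None,fx=3,fy=3,interpolation=2)
cv2.imwrite("pics/d1.png",np.hstack([f(a,275,120),f(b,230,160)]))
E
python3 w.py
```

```text
time_s: 2.83
eef_pos: [446.4, -18.6, 79.2]
ee_rot: [0.689, -0.686, -0.163, 0.167]
force: [-0.7, 0.4, 0.6]
grip_width: 0.468
t 2.9333 p [448.698 -19.335  82.76 ] F [ 0.007  0.119 -0.164] j [-0.305  0.34   1.9    0.     0.902 -2.347]
[[ 0.891 -0.    -0.454]
 [ 0.454  0.     0.891]
 [-0.    -1.     0.   ]]
```

View pics/d1.png

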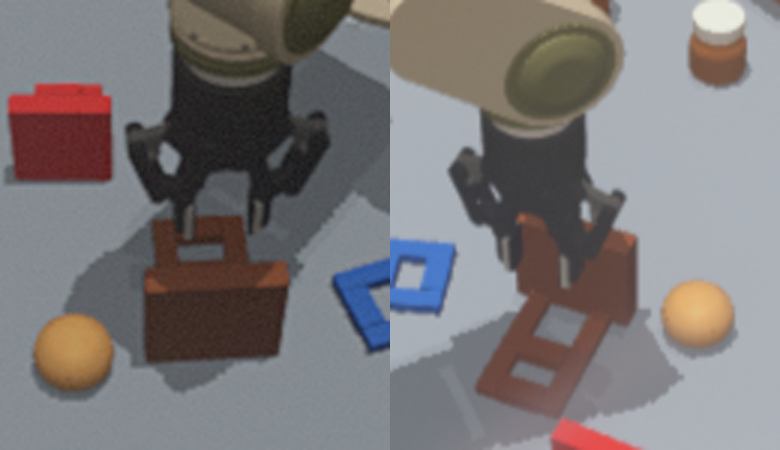

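The picture shows both fingertips behind the tall stand's wall, centred and square to it (scene crop fingers at ~(185,235) and (258,225), wall top edge below them). Pushing.

```bash
python3 -m handwheel '[{"grip":40,"tx":0,"ty":10,"tz":-4,"wx":0,"wy":0,"wz":0},{"grip":40,"tx":8,"ty":0,"tz":0,"wx":0,"wy":0,"wz":0},{"grip":40,"tx":7,"ty":0,"tz":0,"wx":0,"wy":0,"wz":0},{"grip":40,"tx":6,"ty":0,"tz":0,"wx":0,"wy":0,"wz":0},{"grip":40,"tx":5,"ty":0,"tz":0,"wx":0,"wy":0,"wz":0},{"grip":40,"tx":5,"ty":0,"tz":0,"wx":0,"wy":0,"wz":0},{"grip":40,"tx":5,"ty":0,"tz":0,"wx":0,"wy":0,"wz":0},{"grip":40,"tx":5,"ty":0,"tz":0,"wx":0,"wy":0,"wz":0}]'
python3 -m handwheel '[{"grip":40,"tx":5,"ty":0,"tz":0,"wx":0,"wy":0,"wz":0},{"grip":40,"tx":0,"ty":0,"tz":0,"wx":0,"wy":0,"wz":0}]'
cat > shot.py <<'E'
from rig import eyes
import cv2,sys
import numpy as np
n,ax,ay,bx,by=sys.argv[1],*map(int,sys.argv[2:6])
a=eyes.capture("scene")["pixels"][:,:,::-1]; b=eyes.capture("side")["pixels"][:,:,::-1]
f=lambda i,x,y:cv2.resize(i[y:y+150,x:x+130],None,fx=3,fy=3,interpolation=2)
cv2.imwrite(n,np.hstack([f(a,ax,ay),f(b,bx,by)]))
E
python3 shot.py pics/d2.png 275 120 230 160
```

```text
time_s: 3.6
eef_pos: [487.4, -4.2, 72.4]
ee_rot: [-0.688, 0.688, 0.165, -0.165]
force: [-0.7, -1.0, 0.7]
grip_width: 0.469
time_s: 3.77
eef_pos: [492.2, -1.9, 72.3]
ee_rot: [-0.687, 0.688, 0.165, -0.165]
force: [-1.2, -0.1, 0.9]
grip_width: 0.471
```

View pics/d2.png

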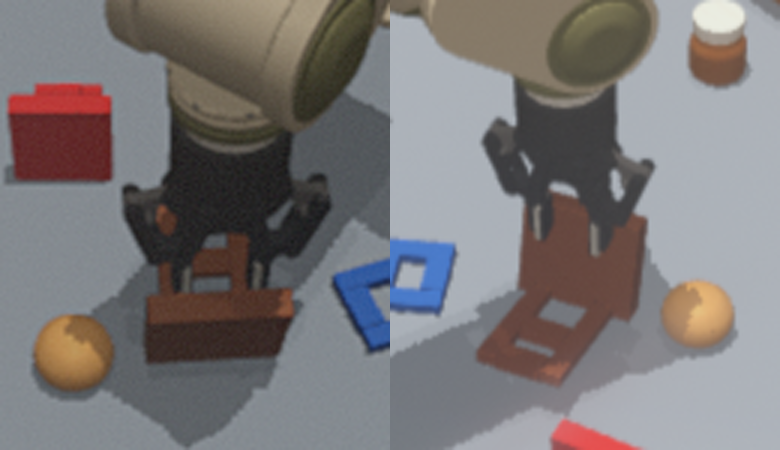

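It's pivoting on its heel (about 15°), with no sliding visible. Continuing.

```bash
python3 -m handwheel '[{"grip":40,"tx":5,"ty":0,"tz":0,"wx":0,"wy":0,"wz":0},{"grip":40,"tx":5,"ty":0,"tz":0,"wx":0,"wy":0,"wz":0},{"grip":40,"tx":5,"ty":1,"tz":0,"wx":0,"wy":0,"wz":0},{"grip":40,"tx":5,"ty":1,"tz":0,"wx":0,"wy":0,"wz":0},{"grip":40,"tx":5,"ty":1,"tz":0,"wx":0,"wy":0,"wz":0},{"grip":40,"tx":5,"ty":1,"tz":0,"wx":0,"wy":0,"wz":0},{"grip":40,"tx":5,"ty":1,"tz":0,"wx":0,"wy":0,"wz":0}]'
python3 shot.py pics/d3.png 275 120 230 160
```

```text
time_s: 4.45
eef_pos: [523.1, 14.0, 67.1]
ee_rot: [0.688, -0.688, -0.165, 0.165]
force: [-0.3, -0.0, 0.4]
grip_width: 0.464
```

View pics/d3.png

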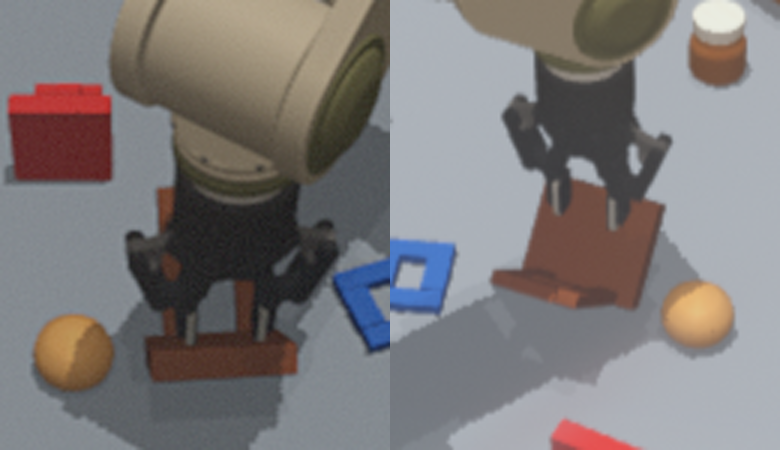

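```bash
python3 -m handwheel '[{"grip":40,"tx":5,"ty":0,"tz":0,"wx":0,"wy":0,"wz":0},{"grip":40,"tx":5,"ty":0,"tz":0,"wx":0,"wy":0,"wz":0},{"grip":40,"tx":5,"ty":0,"tz":0,"wx":0,"wy":0,"wz":0},{"grip":40,"tx":5,"ty":0,"tz":0,"wx":0,"wy":0,"wz":0},{"grip":40,"tx":0,"ty":0,"tz":0,"wx":0,"wy":0,"wz":0},{"grip":40,"tx":0,"ty":0,"tz":0,"wx":0,"wy":0,"wz":0},{"grip":40,"tx":0,"ty":0,"tz":0,"wx":0,"wy":0,"wz":0}]'
python3 shot.py pics/d4.png 275 120 230 160
```

```text
time_s: 5.13
eef_pos: [540.3, 22.8, 67.2]
ee_rot: [0.688, -0.688, -0.165, 0.165]
force: [0.1, 0.4, -0.7]
grip_width: 0.471
```

View pics/d4.png

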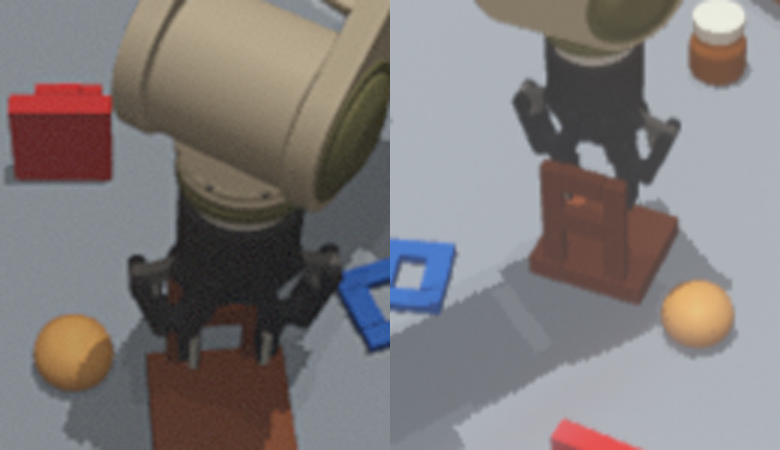

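The side crop shows the tall stand standing flat on its base, backrest up, with the fingers clear of it. Stepping forward and lifting away, then making a half turn for the low stand.

```bash
python3 -m handwheel '[{"grip":40,"tx":4,"ty":-3,"tz":0,"wx":0,"wy":0,"wz":0},{"grip":40,"tx":4,"ty":-10,"tz":0,"wx":0,"wy":0,"wz":0},{"grip":40,"tx":0,"ty":-30,"tz":0,"wx":0,"wy":0,"wz":0},{"grip":40,"tx":0,"ty":-35,"tz":0,"wx":0,"wy":0,"wz":0},{"grip":40,"tx":0,"ty":-35,"tz":0,"wx":0,"wy":0,"wz":0},{"grip":40,"tx":0,"ty":-30,"tz":0,"wx":0,"wy":0,"wz":0},{"grip":40,"tx":0,"ty":0,"tz":0,"wx":0,"wy":0.1,"wz":0},{"grip":40,"tx":0,"ty":0,"tz":0,"wx":0,"wy":0.122,"wz":0},{"grip":40,"tx":0,"ty":0,"tz":0,"wx":0,"wy":0.122,"wz":0},{"grip":40,"tx":0,"ty":0,"tz":0,"wx":0,"wy":0.122,"wz":0}]'
python3 -m handwheel '[{"grip":40,"tx":0,"ty":0,"tz":0,"wx":0,"wy":0.122,"wz":0},{"grip":40,"tx":0,"ty":0,"tz":0,"wx":0,"wy":0.122,"wz":0},{"grip":40,"tx":0,"ty":0,"tz":0,"wx":0,"wy":0.122,"wz":0},{"grip":40,"tx":0,"ty":0,"tz":0,"wx":0,"wy":0.122,"wz":0},{"grip":40,"tx":0,"ty":0,"tz":0,"wx":0,"wy":0.122,"wz":0},{"grip":40,"tx":0,"ty":0,"tz":0,"wx":0,"wy":0.122,"wz":0},{"grip":40,"tx":0,"ty":0,"tz":0,"wx":0,"wy":0.122,"wz":0},{"grip":40,"tx":0,"ty":0,"tz":0,"wx":0,"wy":0.122,"wz":0},{"grip":40,"tx":0,"ty":0,"tz":0,"wx":0,"wy":0.122,"wz":0},{"grip":40,"tx":0,"ty":0,"tz":0,"wx":0,"wy":0.122,"wz":0}]'
python3 -m handwheel '[{"grip":40,"tx":0,"ty":0,"tz":0,"wx":0,"wy":0.122,"wz":0},{"grip":40,"tx":0,"ty":0,"tz":0,"wx":0,"wy":0.122,"wz":0},{"grip":40,"tx":0,"ty":0,"tz":0,"wx":0,"wy":0.122,"wz":0},{"grip":40,"tx":0,"ty":0,"tz":0,"wx":0,"wy":0.122,"wz":0},{"grip":40,"tx":0,"ty":0,"tz":0,"wx":0,"wy":0.122,"wz":0},{"grip":40,"tx":0,"ty":0,"tz":0,"wx":0,"wy":0.122,"wz":0},{"grip":40,"tx":0,"ty":0,"tz":0,"wx":0,"wy":0.122,"wz":0},{"grip":40,"tx":0,"ty":0,"tz":0,"wx":0,"wy":0.122,"wz":0},{"grip":40,"tx":0,"ty":0,"tz":0,"wx":0,"wy":0.122,"wz":0},{"grip":40,"tx":0,"ty":0,"tz":0,"wx":0,"wy":0.122,"wz":0}]'
python3 w.py 544.5 -290 200 0.42 -0.905
```

```text
time_s: 6.07
eef_pos: [547.7, 26.5, 210.7]
ee_rot: [-0.707, 0.707, -0.0, 0.0]
force: [-0.3, -0.1, 0.1]
grip_width: 0.464
time_s: 6.9
eef_pos: [547.6, 26.4, 210.6]
ee_rot: [0.579, -0.579, 0.405, -0.405]
force: [0.8, -0.1, 0.4]
grip_width: 0.467
time_s: 7.73
eef_pos: [547.7, 26.4, 210.6]
ee_rot: [-0.243, 0.243, -0.664, 0.664]
force: [-0.4, 0.3, 0.5]
grip_width: 0.466
t 7.7333 p [547.657  26.45  210.604] F [-0.45   0.29   0.516] j [-0.165  0.38   1.459  0.     1.302  0.705]
[[-0.764  0.     0.645]
 [-0.645 -0.    -0.764]
 [-0.    -1.     0.   ]]
rotvec tool [-0.     0.266 -0.   ] shift cur tool [206.437  10.607 239.863] shift target axes [136.078  10.604 285.715]
[[-0.907  0.     0.421]
 [-0.421  0.    -0.907]
 [-0.    -1.     0.   ]]
rotvec tool [-0.    -2.875  0.   ] shift cur tool [206.437  10.607 239.863] shift target axes [-136.078   10.604 -285.715]
[[ 0.907  0.    -0.421]
 [ 0.421  0.     0.907]
 [ 0.    -1.    -0.   ]]
```

```bash
python3 -m handwheel '[{"grip":40,"tx":0,"ty":0,"tz":0,"wx":0,"wy":0.1,"wz":0},{"grip":40,"tx":0,"ty":0,"tz":0,"wx":0,"wy":0.1,"wz":0},{"grip":40,"tx":0,"ty":0,"tz":0,"wx":0,"wy":0.066,"wz":0},{"grip":40,"tx":15,"ty":0,"tz":31,"wx":0,"wy":0,"wz":0},{"grip":40,"tx":15,"ty":0,"tz":32,"wx":0,"wy":0,"wz":0},{"grip":40,"tx":15,"ty":0,"tz":32,"wx":0,"wy":0,"wz":0},{"grip":40,"tx":15,"ty":0,"tz":32,"wx":0,"wy":0,"wz":0},{"grip":40,"tx":15,"ty":0,"tz":32,"wx":0,"wy":0,"wz":0},{"grip":40,"tx":15,"ty":0,"tz":32,"wx":0,"wy":0,"wz":0},{"grip":40,"tx":15,"ty":0,"tz":32,"wx":0,"wy":0,"wz":0}]'
python3 -m handwheel '[{"grip":40,"tx":15,"ty":0,"tz":32,"wx":0,"wy":0,"wz":0},{"grip":40,"tx":16,"ty":0,"tz":31,"wx":0,"wy":0,"wz":0},{"grip":40,"tx":0,"ty":0,"tz":0,"wx":0,"wy":0,"wz":0}]'
python3 w.py 544.5 -290 62 0.42 -0.905
```

```text
time_s: 8.57
eef_pos: [547.6, -221.8, 210.7]
ee_rot: [-0.155, 0.154, -0.69, 0.69]
force: [1.0, -0.1, -0.4]
grip_width: 0.469
time_s: 8.82
eef_pos: [545.6, -295.9, 209.8]
ee_rot: [-0.153, 0.153, -0.69, 0.691]
force: [-0.6, -0.1, -0.6]
grip_width: 0.469
t 8.8167 p [ 545.561 -295.902  209.833] F [-0.646 -0.111 -0.638] j [-0.685  0.542  1.216 -0.001  1.383  0.45 ]
[[-0.907 -0.     0.422]
 [-0.422 -0.001 -0.907]
 [ 0.001 -1.     0.001]]
rotvec tool [-0.001  0.001  0.001] shift cur tool [ -1.66  147.824  -5.973] shift target axes [ -1.522 147.833  -5.8  ]
[[-0.907  0.     0.421]
 [-0.421  0.    -0.907]
 [-0.    -1.     0.   ]]
rotvec tool [ 0.001 -3.14   0.002] shift cur tool [ -1.66  147.824  -5.973] shift target axes [  1.522 147.833   5.8  ]
[[ 0.907  0.    -0.421]
 [ 0.421  0.     0.907]
 [ 0.    -1.    -0.   ]]
```

```bash
python3 -m handwheel '[{"grip":30,"tx":-2,"ty":30,"tz":-4,"wx":0,"wy":0,"wz":0},{"grip":30,"tx":0,"ty":35,"tz":0,"wx":0,"wy":0,"wz":0},{"grip":30,"tx":0,"ty":35,"tz":0,"wx":0,"wy":0,"wz":0},{"grip":30,"tx":0,"ty":30,"tz":0,"wx":0,"wy":0,"wz":0},{"grip":30,"tx":0,"ty":16,"tz":0,"wx":0,"wy":0,"wz":0},{"grip":30,"tx":0,"ty":0,"tz":0,"wx":0,"wy":0,"wz":0},{"grip":30,"tx":0,"ty":0,"tz":0,"wx":0,"wy":0,"wz":0}]'
python3 shot.py pics/e1.png 150 110 330 230; python3 w.py 544.5 -290 62 0.42 -0.905
```

```text
time_s: 9.4
eef_pos: [546.9, -285.7, 64.5]
ee_rot: [0.155, -0.155, 0.69, -0.69]
force: [-0.8, 0.2, -0.5]
grip_width: 0.354
t 9.5 p [ 547.545 -286.294   66.228] F [ 0.757 -0.511 -0.72 ] j [-0.671  0.675  1.388  0.     1.075  0.459]
[[-0.904  0.002  0.427]
 [-0.427 -0.002 -0.904]
 [-0.001 -1.     0.003]]
rotvec tool [-0.003  0.006 -0.001] shift cur tool [4.341 4.227 2.04 ] shift target axes [4.322 4.228 2.079]
[[-0.907  0.     0.421]
 [-0.421  0.    -0.907]
 [-0.    -1.     0.   ]]
rotvec tool [-0.002 -3.135  0.004] shift cur tool [4.341 4.227 2.04 ] shift target axes [-4.322  4.228 -2.079]
[[ 0.907  0.    -0.421]
 [ 0.421  0.     0.907]
 [ 0.    -1.    -0.   ]]
```

View pics/e1.png

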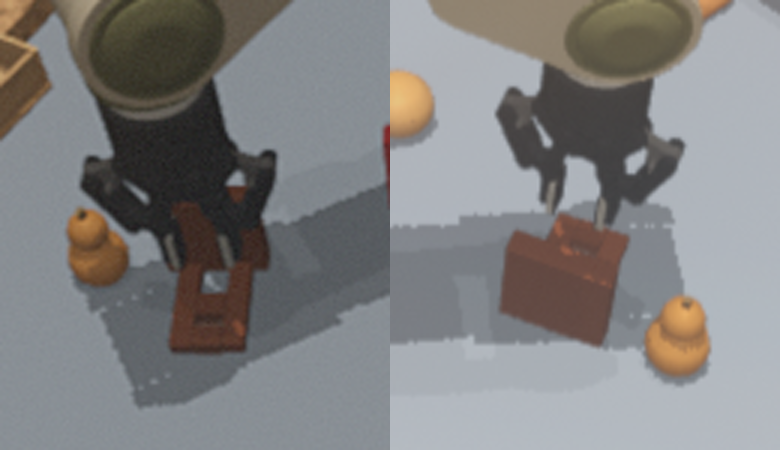

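The fingertips are above the backrest and behind the low stand's wall, roughly centred on it and clear of the small gourd (scene crop ~(98,245)). Pushing.

```bash
python3 -m handwheel '[{"grip":30,"tx":8,"ty":2,"tz":2,"wx":0,"wy":0,"wz":0},{"grip":30,"tx":7,"ty":0,"tz":0,"wx":0,"wy":0,"wz":0},{"grip":30,"tx":6,"ty":0,"tz":0,"wx":0,"wy":0,"wz":0},{"grip":30,"tx":5,"ty":0,"tz":0,"wx":0,"wy":0,"wz":0},{"grip":30,"tx":5,"ty":0,"tz":0,"wx":0,"wy":0,"wz":0},{"grip":30,"tx":5,"ty":0,"tz":0,"wx":0,"wy":0,"wz":0},{"grip":30,"tx":5,"ty":0,"tz":0,"wx":0,"wy":0,"wz":0},{"grip":30,"tx":5,"ty":0,"tz":0,"wx":0,"wy":0,"wz":0},{"grip":30,"tx":4,"ty":0,"tz":0,"wx":0,"wy":0,"wz":0},{"grip":30,"tx":0,"ty":0,"tz":0,"wx":0,"wy":0,"wz":0}]'
python3 shot.py pics/e2.png 150 110 330 230
```

```text
time_s: 10.33
eef_pos: [501.6, -309.3, 62.3]
ee_rot: [0.154, -0.155, 0.69, -0.69]
force: [0.6, 0.1, 0.2]
grip_width: 0.355
```

View pics/e2.png

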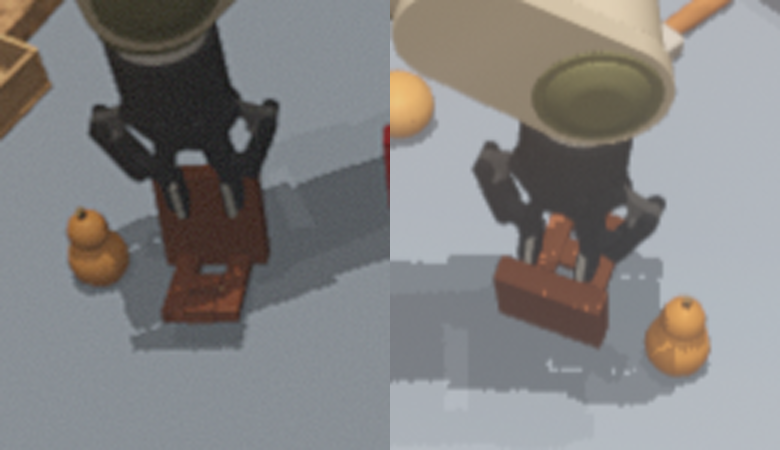

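The low stand has tipped about 20°, still on its heel. Continuing.

```bash
python3 -m handwheel '[{"grip":30,"tx":5,"ty":0,"tz":0,"wx":0,"wy":0,"wz":0},{"grip":30,"tx":5,"ty":1,"tz":0,"wx":0,"wy":0,"wz":0},{"grip":30,"tx":5,"ty":1,"tz":0,"wx":0,"wy":0,"wz":0},{"grip":30,"tx":5,"ty":1,"tz":0,"wx":0,"wy":0,"wz":0},{"grip":30,"tx":5,"ty":1,"tz":0,"wx":0,"wy":0,"wz":0},{"grip":30,"tx":5,"ty":0,"tz":0,"wx":0,"wy":0,"wz":0},{"grip":30,"tx":5,"ty":0,"tz":0,"wx":0,"wy":0,"wz":0},{"grip":30,"tx":0,"ty":0,"tz":0,"wx":0,"wy":0,"wz":0},{"grip":30,"tx":0,"ty":0,"tz":0,"wx":0,"wy":0,"wz":0}]'
python3 shot.py pics/e3.png 150 110 330 230
```

```text
time_s: 11.18
eef_pos: [470.4, -324.2, 58.4]
ee_rot: [-0.154, 0.154, -0.69, 0.69]
force: [-0.6, 0.9, 0.3]
grip_width: 0.355
```

View pics/e3.png

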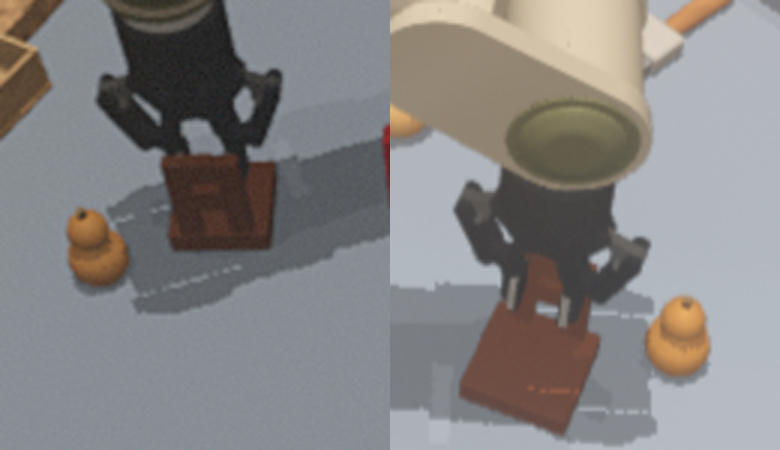

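The low stand is on its base, backrest up. Stepping clear, lifting, and checking everything.

```bash
python3 -m handwheel '[{"grip":30,"tx":4,"ty":-3,"tz":0,"wx":0,"wy":0,"wz":0},{"grip":30,"tx":4,"ty":-10,"tz":0,"wx":0,"wy":0,"wz":0},{"grip":30,"tx":0,"ty":-30,"tz":0,"wx":0,"wy":0,"wz":0},{"grip":30,"tx":0,"ty":-35,"tz":0,"wx":0,"wy":0,"wz":0},{"grip":30,"tx":0,"ty":-35,"tz":0,"wx":0,"wy":0,"wz":0},{"grip":30,"tx":0,"ty":-35,"tz":0,"wx":0,"wy":0,"wz":0},{"grip":30,"tx":0,"ty":-35,"tz":0,"wx":0,"wy":0,"wz":0},{"grip":30,"tx":0,"ty":-30,"tz":0,"wx":0,"wy":0,"wz":0},{"grip":30,"tx":0,"ty":0,"tz":0,"wx":0,"wy":0,"wz":0},{"grip":30,"tx":0,"ty":0,"tz":0,"wx":0,"wy":0,"wz":0}]'
python3 - <<'E'
from rig import eyes
import cv2
for n in("scene","side"): cv2.imwrite(f"pics/{n}9.png",eyes.capture(n)["pixels"][:,:,::-1])
E
```

```text
time_s: 12.12
eef_pos: [463.5, -327.6, 273.4]
ee_rot: [-0.155, 0.154, -0.689, 0.691]
force: [0.2, -0.8, -1.0]
grip_width: 0.354
```

View pics/scene9.png

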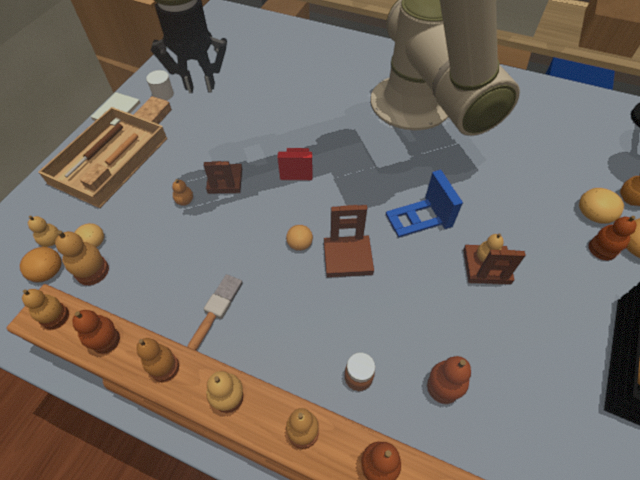

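View pics/side9.png

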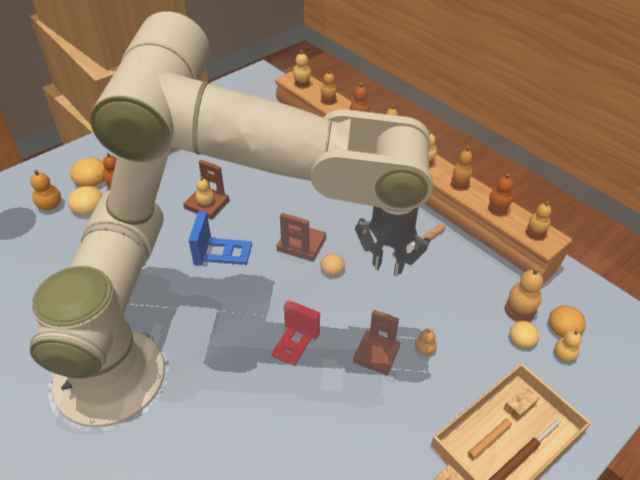

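```bash
python3 - <<'E'
from h import *
print("tall front mid",onz("scene",(349.5,274.5),0).round(),"expected about [582 43]"); print("low heel mid",onz("scene",(224,192),0).round(),"start [495 -313]")
import cv2
a=cv2.imread("pics/scene0.png").astype(int);b=cv2.imread("pics/scene9.png").astype(int)
for n,(x,y) in dict(flat=(299,237),small=(181,192),jar=(360,370),bigg=(450,380),spare=(491,262),brush=(215,305)).items():
    t=a[y-18:y+18,x-18:x+18].astype('uint8');s=b[y-30:y+30,x-30:x+30].astype('uint8')
    m=cv2.matchTemplate(s,t,cv2.TM_CCOEFF_NORMED);_,v,_,l=cv2.minMaxLoc(m);print(n,round(v,3),"shift px",l[0]-12,l[1]-12)
s=sense();print(s["time_s"],s["force"])
ctrl.finish_job()
E
```

```text
tall front mid [581.  41.   0.] expected about [582 43]
low heel mid [ 487. -318.    0.] start [495 -313]
flat 0.997 shift px 0 0
small 0.804 shift px 0 0
jar 0.999 shift px 0 0
bigg 0.987 shift px 0 0
spare 0.99 shift px 0 0
brush 0.997 shift px 0 0
12.3167 [ 0.35541467 -0.34431144 -0.70891182]
the job is handed in; nothing more can be done
```

Both fallen stands are now upright on their bases, and I handed the job in at 12.3 s. I pushed each one over its heel with the fingertips, with no lifting or carrying; measured forces stayed around 1–2 N, close to sensor noise.

- **Stand positions:** the tall stand's front edge is within about 3 mm of where a pure pivot on the heel would put it. The low stand's heel measured about 9 mm from its start, well inside the 100 mm limit.
- **Other objects:** the flat gourd, small gourd, jar, big gourd, spare stand with its gourd, and brush all show no pixel shift in the scene camera. The small gourd matched less closely (0.80, the others 0.99 or better). I put that down to the arm's shadow, because it looks upright and in place in both views.
- **Decoys:** the red and blue stands look unmoved in both views; I did not measure them.
- **Robot:** the gripper was about 270 mm above the table, touching nothing.
- **Not measured:** I judged the backrests' uprightness by eye and did not put a number on the angle.

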